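# Close and clamp the board test fixture

## Robot

A 6-joint arm with a two-finger parallel gripper is mounted at the origin on the work surface. World frame = base frame: x ahead of the robot, y to its left, z up, the work surface at z = 0. Lengths are in m, angles in degrees, forces in N, time in s.
With the tool pointing down it reaches from about 0.4 to 0.825 m from the base axis. Payload 7 kg.
Tool frame: the origin (TCP) lies midway between the tips of the shut fingers; the grasp point (between the pads) lies 19 mm behind it (ctrl.grip_point_offset is the distance from the TCP to the grasp point, in m); x points along the fingers, y is the direction in which the jaws open and shut, and the axes are right-handed (so a half turn about x gives the same grasp; the last joint's range is limited). The gripper opens to 88 mm and grips with 3 to 60 N. Pads are 19 mm wide; open, the fingers measure 130 mm over their backs; the gripper's body (78 mm by 193 mm) begins 47 mm behind the grasp point.
Start: joints at [-48.466, 20.546, 0.682, 0, -70.136, -16.507], TCP at [0.286, -0.612, 0.227] pointing down, gripper open.
Joint ranges: [-176.03, 176.03], [-82.01, 121.73], [-58.28, 71.71], [-173.87, 95.51], [-174.79, -0.11], [-173.66, 173.66]. Speed limits (degrees/s): [136.94, 136.94, 172.46, 180, 180, 180].

## Interface

Orientations are given as [roll, pitch, yaw] about the fixed x, y, z axes, in that order (R = Rz(yaw) Ry(pitch) Rx(roll)).
In Python, from plant import ctrl gives the robot as it stands.
- The arm moves only by the tool drive_tool, never from a script. Its argument "plan" is a list of rows, each a list of 3 entries, a list of its own where there are three numbers: the shift along the tool's x, y, z in m, then the turn, a rotation vector about the tool's x, y, z in degrees, then the opening, from 0 (shut) to 1 (fully open). In form: [[[dx, dy, dz], [wx, wy, wz], grip], ...]. A call has 1 to 20 rows; each row is the pose to reach, as a shift and turn from the pose measured when the call began, along the tool's axes at that moment; what a row does not reach only later rows make up. A row lasts 1/12 s, in which the tool goes at most 41.7 mm and 7.16 degrees, less where a joint would pass 70% of its speed; a pose out of reach is approached as far as the arm can. A call with a gripper value outside its range is refused whole. The fingers move at their own pace and stop on an object; the grip force is fixed at half the most. Time passes only in rows, so rows that repeat a pose let the fingers close. It gives the time, the measured TCP pose, the force and the opening at its end, in the units of the state.
- ctrl.get_obs(): the state, without advancing time (a new reading comes with each control period).
- ctrl.snapshot(name): name is "scene" or "top"; returns the picture (480x640x3 uint8, blue, green, red); there is no depth.
- ctrl.get_calibration(name): a dict with "fx", "fy", "cx", "cy" (pixels), "R" (3x3) and "t" (3): a world point X has camera coordinates R X + t. Camera axes: x right, y down, z forward; pixel columns grow to the right and rows downward; lengths in m; the calibration is good to about 2 mm. A picture is of the moment at which its call begins. get_calibration takes no time and is no camera call.
- ctrl.close_job(): hands the job in, once; it reports no verdict.
Trained networks look in the newest picture that a camera, given by its name, has taken for a name from the list of things; names that differ only in an ending like _2 or _b are one class to them, and where a whole thing is asked for, a point or a joint stands for the part that bears it (a point fixed in the world has none). Each returns a list of dicts, best first, with "confidence" (0 to 1); they miss things now and then, are a little off and sometimes report something else, mostly with a low value. They report only what shows in the picture. A call takes as long as a camera call. They do not tell look-alikes from the thing itself.
- ctrl.cut_out(camera, name): "pixels" (480x640 bool, what is visible of it) and "pixel" ([column, row] in pixels, amid what is visible of it).
- ctrl.landmark_of(camera, name): "pixel" ([column, row] in pixels: a listed point, or the origin of a listed thing).
The state is a dict: "clock": time; "joint_pos": joint angles; "qvel": joint speeds; "tau": joint torques, N m; "tool_pos": TCP position; "orientation": TCP orientation; "force": force on the tool from outside, world axes, zero at the start; "moment": the same for the moment, N m; "opening": finger opening in m.
Only numpy, scipy, OpenCV 4.12 (cv2) and the standard library are available. Lean on these libraries where they do the work, as an engineer would, in place of code of your own. Each camera call takes 0.05 s, during which the arm holds its last target. There are 200 camera calls.

## Task

The circuit board is already in its nest: push the open lid of the test fixture over until it rests on the board, without slamming it, then push the red clamp handle over and down until it lies flat and the clamp holds the lid fully shut. Only push with the fingers: grasp and lift nothing, do not touch the board, and leave the bottle, the screwdriver and the parts box where they are.

Things in the scene. Friction and masses are not known exactly. Their poses are not given: they have to be found in the camera images.
- fixture: Board test fixture, fixed to the bench: ivory box 270 x 190 x 60 mm high, with a raised nest for the board, a lid hinged at its back and a toggle clamp at its front. Origin on the bench under the nest's centre; z up, x to the back (hinge), -x to the front (clamp), y along the hinge. Box: x -155 to +115, y -95 to +95 mm. Its yaw varies; the back is on the robot's left.
- lid_hinge (a point): Middle of the lid's hinge axis, at fixture x +90, y 0, z 100 mm; the axis runs along the fixture's y.
- lid (a joint): Opening of the lid, rad: 0 shut and level, 1.57 upright, more = leaning back; starts at 1.65 to 1.95. Stiff hinge: it stays where left and takes 1 to 6 N at the free edge, so push it all the way. At about 0.06 the posts under it meet the board; below that sprung test pins push back (3 mm travel, up to 20 N in all). Let go, it may rise a degree or two; the clamp then presses it home.
- lid_edge (a point): Middle of the lid's free front edge, on its outer face (the top face when shut). The lid is a flat plate with a black frame and a clear window, 10 mm thick, 170 mm wide along the hinge, its outer face runs from 8 to 165 mm from the hinge axis and lies 6 mm outside it (so at z 106 mm when shut).
- clamp_handle (a joint): Turn of the red handle, rad: 0 open, standing up (1.20 above level, leaning to the fixture's front); 1.20 clamped, lying level and pointing to the fixture's -x. Starts at 0, stays where left, takes 2 to 8 N at the grip. As it goes down a linked steel arm comes down on the lid's front edge and locks. Handle up: the arm stands at fixture x -120 to -80, y within 12, up to z 180 mm.
- clamp_pivot (a point): Pivot of the red handle, at fixture x -136, y 0, z 136 mm; its axis runs along the fixture's y.
- clamp_tip (a point): End of the red handle on its centre line, 121 mm from the pivot. The red round grip is 18 mm thick and covers 35 to 121 mm from the pivot.
- nest (a point): Centre of the nest at the height of the board's underside while the lid is open (fixture x 0, y 0, z 70 mm).
- board: Green circuit board, 110 x 90 x 3 mm with parts up to 12 mm high, lying loose on the test pins in the nest. Origin at the centre of its underside.
- bottle: White plastic dispenser bottle, 64 mm across, 124 mm high, standing on the bench. Origin at the centre of its base. A bystander.
- screwdriver: Screwdriver with a yellow handle, 190 mm long, lying on the bench along its x. A bystander.
- parts_box: Small open black parts box, 110 x 80 x 45 mm, with one divider, on the bench. Origin at the centre of its underside. A bystander.
Mind the look-alikes: they are no part of the job. What is meant by the board is not brown, and is the larger of those in its own colour.

How it is judged (in metres and radians):
On the way, in this order (a step that is already met when the one before it is completed fails the run):
1. the lid is pushed over onto the board while the clamp is still open (value of joint lid below 0.09 rad and value of joint clamp_handle below 0.5 rad), for 0.2 s.
2. the red handle is pushed down and the clamp holds the lid fully shut (value of joint clamp_handle above 1.1 rad and value of joint lid below 0.02 rad), for 0.2 s.
At the end, for the whole second after the job is handed in: The lid is fully shut (within 0.02 rad), the red handle lies flat (1.1 rad or more of its 1.2 rad turn), and the board is still in its nest (within 8 mm) (all of step 2 and horizontal distance between board and nest below 0.008 m); the robot touches nothing.
It fails at once if the lid is slammed (shuts faster than 3 rad/s) (velocity of joint lid below -3 rad/s).
It fails at once if the fingers touch the board (contact force between the fingers and board above 0.5 N).
It fails at once if the board is lifted out of its nest (z of board in the frame of nest above 0.01 m).
It fails at once if the bottle is moved, lifted or tipped (distance of bottle from where it was at the start of the episode above 0.03 m or angle between bottle's own z axis and vertical above 0.4 rad).
It fails at once if the screwdriver or the parts box is moved or lifted (distance of any of screwdriver, parts_box from where it was at the start of the episode above 0.03 m).
It also fails if it takes over 48 s, if anything falls off the work surface, if the arm or the gripper's body presses on something with over 40 N, if the wrist force passes 120 N, or if a joint passes its speed limit or range.

## Working session

There is one attempt and no reset: what is moved stays moved. The work goes in short steps, Python scripts to look and compute and a tool call to move; the robot and the scene stay as the last step left them, time stands still between calls to the robot, and variables do not carry over. Pictures are saved under pics/ and viewed, about 8 in all and at most 12, crops included, and the job is handed in when it is done.

Besides the shell and the picture viewer there is one more tool, called after "Emit:" by a JSON object that holds its "method" and its "body", one argument or row to a line. drive_tool: Moves the arm, as the interface text tells. Its arguments: {"type":"object","properties":{"plan":{"type":"array","items":{"type":"array"}}},"required":["plan"]}

```bash
mkdir -p pics; ls; python3 - <<'E'
from plant import ctrl
import cv2, numpy as np
o=ctrl.get_obs(); print(o['clock'],o['tool_pos'],o['orientation'],o['opening'])
for c in ('scene','top'):
    im=ctrl.snapshot(c); cv2.imwrite(f'pics/{c}0.png',im)
    k=ctrl.get_calibration(c); print(c,{a:np.round(b,3).tolist() for a,b in k.items()})
    for n in ('lid_hinge','lid_edge','clamp_pivot','clamp_tip','nest','board','fixture','bottle','screwdriver','parts_box'):
        print(n,[(np.round(d['pixel']).tolist(),round(d['confidence'],2)) for d in ctrl.landmark_of(c,n)])
E
```

```text
pics
0.0 [ 0.28532348 -0.61119918  0.22563479] [ 93.80318939  89.9061871  118.82247427] 0.08785599643233696
scene {'fx': 523.307, 'fy': 523.307, 'cx': 315.171, 'cy': 234.901, 'R': [[-0.838, 0.545, 0.017], [0.304, 0.494, -0.814], [-0.452, -0.677, -0.58]], 't': [0.449, -0.048, 1.551]}
lid_hinge [([353.0, 274.0], 0.8)]
lid_edge [([379.0, 224.0], 0.94), ([323.0, 265.0], 0.19)]
clamp_pivot [([287.0, 218.0], 0.84), ([382.0, 228.0], 0.73)]
clamp_tip [([275.0, 170.0], 0.73), ([288.0, 215.0], 0.25)]
nest [([324.0, 265.0], 0.84)]
board [([327.0, 265.0], 0.8), ([356.0, 233.0], 0.7), ([370.0, 371.0], 0.62)]
fixture [([323.0, 286.0], 0.85)]
bottle [([233.0, 208.0], 0.93)]
screwdriver [([469.0, 385.0], 0.73)]
parts_box [([234.0, 329.0], 0.79), ([469.0, 385.0], 0.24)]
top {'fx': 434.294, 'fy': 434.294, 'cx': 311.306, 'cy': 238.06, 'R': [[-0.001, -1.0, 0.005], [-0.997, 0.001, -0.075], [0.075, -0.005, -0.997]], 't': [0.001, 0.549, 1.063]}
lid_hinge [([261.0, 248.0], 0.87)]
lid_edge [([220.0, 254.0], 0.88)]
clamp_pivot [([355.0, 232.0], 0.95)]
clamp_tip [([385.0, 219.0], 0.8), ([261.0, 250.0], 0.42)]
nest [([355.0, 233.0], 0.34)]
board [([357.0, 326.0], 0.96), ([300.0, 244.0], 0.86), ([197.0, 220.0], 0.82)]
fixture []
bottle [([475.0, 230.0], 0.95), ([295.0, 154.0], 0.6)]
screwdriver [([139.0, 278.0], 0.71)]
parts_box [([297.0, 154.0], 0.6)]
```

View pics/scene0.png

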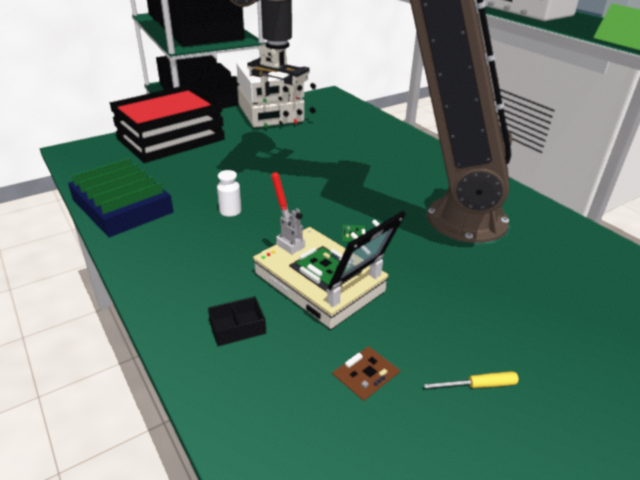

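View pics/top0.png

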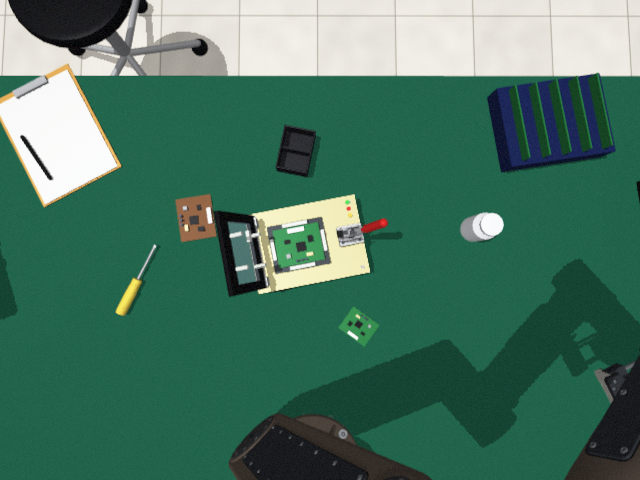

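```bash
cat > h.py <<'E'
from plant import ctrl
import numpy as np
from scipy.optimize import least_squares
from scipy.spatial.transform import Rotation as Ro
K={c:ctrl.get_calibration(c) for c in('scene','top')}
def proj(c,X):
    k=K[c]; p=k['R']@np.asarray(X)+k['t']; return np.array([k['fx']*p[0]/p[2]+k['cx'],k['fy']*p[1]/p[2]+k['cy']])
def fx(p,X):  # fixture->world, p=x,y,yaw
    c,s=np.cos(p[2]),np.sin(p[2]); return np.array([p[0]+c*X[0]-s*X[1],p[1]+s*X[0]+c*X[1],X[2]])
def edge(a,y=0,r=.165,h=.006): # lid outer face point at opening a
    return np.array([.09-r*np.cos(a)+h*np.sin(a),y,.1+r*np.sin(a)+h*np.cos(a)])
def tip(q,r=.121): 
    e=1.2-q; return np.array([-.136-r*np.cos(e),0,.136+r*np.sin(e)])
E
python3 - <<'E'
from h import *
ob={'scene':dict(h=(353,274),e=(379,224),p=(287,218),t=(275,170),n=(324,265)),'top':dict(h=(261,248),e=(220,254),p=(355,232),t=(385,219),n=(300,244))}
def pts(v): return dict(h=(.09,0,.1),e=edge(v[3]),p=(-.136,0,.136),t=tip(0),n=(0,0,.07))
def res(v):
    P=pts(v); return np.concatenate([proj(c,fx(v,P[n]))-ob[c][n] for c in ob for n in P])
r=least_squares(res,[.55,0,1.5,1.8],loss='soft_l1',f_scale=2)
print(r.x,np.degrees(r.x[2:])); print(np.round(res(r.x).reshape(-1,2),1).tolist())
for y in (-.085,0,.085): print('edge',fx(r.x,edge(r.x[3],y)))
print('tip',fx(r.x,tip(0)),'piv',fx(r.x,(-.136,0,.136)))
E
```

```text
[0.53049657 0.03156807 1.76231286 1.89376852] [100.97308893 108.50494345]
[[-0.0, -1.1], [-0.3, 3.2], [-0.7, 0.5], [-1.5, 1.7], [0.5, -0.1], [-1.6, 3.1], [1.0, -0.8], [2.2, -1.0], [0.2, 2.5], [-1.9, 0.4]]
edge [0.58575985 0.19309919 0.25456457]
edge [0.50231393 0.17691961 0.25456457]
edge [0.41886801 0.16074004 0.25456457]
tip [ 0.56472974 -0.14498905  0.24877673] piv [ 0.55638389 -0.1019454   0.136     ]
```

The pictures show the fixture mid-bench: nest at top (300,244), lid open at (240,255), red handle at (375,225). Candidates for "board", in top pixels:
- Green board in the nest (300,244), the larger of the two greens: chosen.
- Small green board (357,326): look-alike.
- Brown board (197,220): look-alike.

The parts box is at (297,150), the bottle at (482,227) and the screwdriver at (135,280).

Next I'll check the fit with one overlay crop and work out the first move.

```bash
cat >> h.py <<'E'
FP=np.array([0.5305,0.0316,1.7623]); A0=1.894
def Rt(s=1):
    yv=s*np.array([-np.sin(FP[2]),np.cos(FP[2]),0]); xv=np.array([0,0,-1.]); return np.column_stack([xv,yv,np.cross(xv,yv)])
def cur():
    o=ctrl.get_obs(); return o,np.array(o['tool_pos']),Ro.from_euler('xyz',o['orientation'],degrees=True).as_matrix()
def rows(P,s=1):  # fixture TCP points -> rows
    o,t,R=cur(); w=np.degrees(Ro.from_matrix(R.T@Rt(s)).as_rotvec())
    for p in P: print(np.round(R.T@(fx(FP,p)-t),3).tolist(),np.round(w,1).tolist(), 'fix',np.round(p,3))
def infix():
    o,t,R=cur(); d=t-np.array([FP[0],FP[1],0]); c,s=np.cos(FP[2]),np.sin(FP[2])
    print('clock',round(o['clock'],2),'fixTCP',np.round([c*d[0]+s*d[1],-s*d[0]+c*d[1],d[2]],4),'F',np.round(o['force'],1),'q',np.round(o['joint_pos'],0))
E
python3 - <<'E'
from h import *
import cv2
out=[]
for c,(x0,y0,w,h) in dict(scene=(240,150,180,190),top=(200,180,200,130)).items():
    im=cv2.imread(f'pics/{c}0.png'); S=2 if c=='top' else 2
    im=cv2.resize(im,None,fx=S,fy=S,interpolation=cv2.INTER_CUBIC)
    L=lambda pts,col:cv2.polylines(im,[np.int32([proj(c,fx(FP,p))*S for p in pts])],True,col,1)
    L([edge(A0,y,r) for y,r in((-.085,.008),(-.085,.165),(.085,.165),(.085,.008))],(255,0,255))
    L([(-.155,-.095,.06),(.115,-.095,.06),(.115,.095,.06),(-.155,.095,.06)],(255,100,0))
    L([(-.136,0,.136),tip(0)],(255,255,0)); L([(-.055,-.045,.073),(.055,-.045,.073),(.055,.045,.073),(-.055,.045,.073)],(0,255,255))
    cr=im[y0*S:(y0+h)*S,x0*S:(x0+w)*S]; out.append(cv2.copyMakeBorder(cr,0,380-cr.shape[0],0,0,cv2.BORDER_CONSTANT))
cv2.imwrite('pics/chk.png',np.hstack(out))
for s in(1,-1): rows([(.19,0,.36),(.19,0,.225)],s)
infix()
E
```

```text
[-0.133, 0.663, 0.54] [-75.9, -0.0, 0.0] fix [0.19 0.   0.36]
[0.002, 0.663, 0.54] [-75.9, -0.0, 0.0] fix [0.19  0.    0.225]
[-0.133, 0.663, 0.54] [104.1, 0.0, 0.0] fix [0.19 0.   0.36]
[0.002, 0.663, 0.54] [104.1, 0.0, 0.0] fix [0.19  0.    0.225]
clock 1.1 fixTCP [-0.5848  0.3629  0.2266] F [0.4 0.4 0.7] q [-48.  21.   1.   0. -70. -17.]
```

View pics/chk.png

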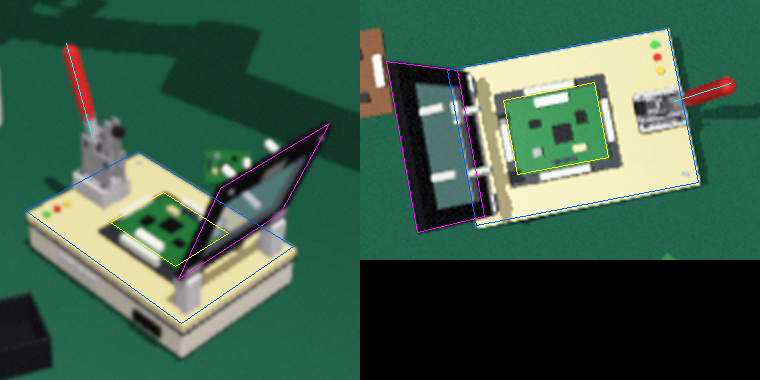

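The overlay fits to about 3 mm: the nest board, lid outline and handle all line up. I'll move up, then across behind the lid.

Emit:
{"method": "drive_tool", "body": {
  "plan": [
    [[-0.06, 0, 0], [0, 0, 0], 0],
    [[-0.13, 0, 0], [0, 0, 0], 0],
    [[-0.14, 0.04, 0.03], [-6, 0, 0], 0],
    [[-0.14, 0.07, 0.06], [-12, 0, 0], 0],
    [[-0.14, 0.1, 0.08], [-18, 0, 0], 0],
    [[-0.14, 0.13, 0.11], [-24, 0, 0], 0],
    [[-0.14, 0.17, 0.14], [-30, 0, 0], 0],
    [[-0.14, 0.2, 0.16], [-36, 0, 0], 0],
    [[-0.14, 0.23, 0.19], [-42, 0, 0], 0],
    [[-0.14, 0.27, 0.22], [-48, 0, 0], 0],
    [[-0.14, 0.3, 0.24], [-54, 0, 0], 0],
    [[-0.14, 0.33, 0.27], [-60, 0, 0], 0],
    [[-0.14, 0.37, 0.3], [-66, 0, 0], 0],
    [[-0.14, 0.4, 0.33], [-72, 0, 0], 0],
    [[-0.14, 0.44, 0.35], [-76, 0, 0], 0],
    [[-0.14, 0.47, 0.38], [-76, 0, 0], 0],
    [[-0.14, 0.5, 0.41], [-76, 0, 0], 0],
    [[-0.14, 0.54, 0.44], [-76, 0, 0], 0],
    [[-0.14, 0.57, 0.46], [-76, 0, 0], 0],
    [[-0.14, 0.6, 0.49], [-76, 0, 0], 0]
  ]
}}

```text
clock: 2.77
tool_pos: [0.4635, 0.1001, 0.3672]
orientation: [-64.0, 89.9, 37.0]
force: [0.4, -0.5, 0.0]
opening: 0.0
```

```bash
python3 - <<'E'
from h import *
infix(); rows([(.195,0,.36),(.195,0,.225)])
E
```

```text
clock 2.77 fixTCP [0.08   0.0527 0.3672] F [ 0.4 -0.5  0. ] q [ 36.  -3.  -9.  -0. -83. -25.]
[0.007, -0.053, 0.115] [0.1, 0.0, 0.1] fix [0.195 0.    0.36 ]
[0.142, -0.053, 0.115] [0.1, 0.0, 0.1] fix [0.195 0.    0.225]
```

Emit:
{"method": "drive_tool", "body": {
  "plan": [
    [[0, -0.02, 0.04], [0, 0, 0], 0],
    [[0, -0.04, 0.08], [0, 0, 0], 0],
    [[0, -0.053, 0.115], [0, 0, 0], 0],
    [[0, -0.053, 0.115], [0, 0, 0], 0],
    [[0.03, -0.053, 0.115], [0, 0, 0], 0],
    [[0.06, -0.053, 0.115], [0, 0, 0], 0],
    [[0.1, -0.053, 0.115], [0, 0, 0], 0],
    [[0.13, -0.053, 0.115], [0, 0, 0], 0],
    [[0.142, -0.053, 0.115], [0, 0, 0], 0],
    [[0.142, -0.053, 0.115], [0, 0, 0], 0]
  ]
}}

```text
clock: 3.6
tool_pos: [0.4919, 0.2221, 0.2219]
orientation: [115.9, 89.7, -143.0]
force: [-0.8, -1.2, -0.4]
opening: 0.0004
```

```bash
cat >> h.py <<'E'
def lidpath(A,r=.125): return [(edge(a,0,r)+[.0095,0,0]) for a in A]
E
python3 - <<'E'
from h import *
infix(); rows([(.16,0,.225),(.10,0,.225)]+lidpath(np.arange(1.4,.05,-.1)))
E
```

```text
clock 3.6 fixTCP [0.1943 0.0016 0.2219] F [-0.8 -1.2 -0.4] q [ 45.   8. -17.  -0. -65. -34.]
[-0.003, -0.002, -0.034] [0.1, -0.1, -0.2] fix [0.16  0.    0.225]
[-0.003, -0.001, -0.094] [0.1, -0.1, -0.2] fix [0.1   0.    0.225]
[-0.002, -0.001, -0.11] [0.1, -0.1, -0.2] fix [0.084 0.    0.224]
[0.0, -0.001, -0.122] [0.1, -0.1, -0.2] fix [0.072 0.    0.222]
[0.004, -0.001, -0.135] [0.1, -0.1, -0.2] fix [0.06  0.    0.219]
[0.008, -0.001, -0.146] [0.1, -0.1, -0.2] fix [0.048 0.    0.214]
[0.014, -0.001, -0.157] [0.1, -0.1, -0.2] fix [0.037 0.    0.208]
[0.021, -0.001, -0.168] [0.1, -0.1, -0.2] fix [0.026 0.    0.202]
[0.028, -0.002, -0.178] [0.1, -0.1, -0.2] fix [0.017 0.    0.194]
[0.037, -0.002, -0.186] [0.1, -0.1, -0.2] fix [0.008 0.    0.185]
[0.047, -0.002, -0.195] [0.1, -0.1, -0.2] fix [-0.     0.     0.176]
[0.057, -0.002, -0.202] [0.1, -0.1, -0.2] fix [-0.007  0.     0.165]
[0.068, -0.002, -0.207] [0.1, -0.1, -0.2] fix [-0.013  0.     0.154]
[0.08, -0.002, -0.212] [0.1, -0.1, -0.2] fix [-0.018  0.     0.143]
[0.092, -0.002, -0.216] [0.1, -0.1, -0.2] fix [-0.022  0.     0.131]
[0.104, -0.002, -0.218] [0.1, -0.1, -0.2] fix [-0.024  0.     0.118]
```

Emit:
{"method": "drive_tool", "body": {
  "plan": [
    [[-0.002, -0.001, -0.015], [0, 0, 0], 0],
    [[-0.003, -0.001, -0.028], [0, 0, 0], 0],
    [[-0.003, -0.001, -0.04], [0, 0, 0], 0],
    [[-0.003, -0.001, -0.052], [0, 0, 0], 0],
    [[-0.003, -0.001, -0.064], [0, 0, 0], 0],
    [[-0.003, -0.001, -0.076], [0, 0, 0], 0],
    [[-0.003, -0.001, -0.088], [0, 0, 0], 0],
    [[-0.003, -0.001, -0.099], [0, 0, 0], 0],
    [[-0.002, -0.001, -0.11], [0, 0, 0], 0],
    [[0, -0.001, -0.122], [0, 0, 0], 0],
    [[0.004, -0.001, -0.135], [0, 0, 0], 0],
    [[0.008, -0.001, -0.146], [0, 0, 0], 0],
    [[0.014, -0.001, -0.157], [0, 0, 0], 0],
    [[0.014, -0.001, -0.157], [0, 0, 0], 0]
  ]
}}

```text
clock: 4.77
tool_pos: [0.5216, 0.0654, 0.2061]
orientation: [110.8, 89.5, -148.3]
force: [-0.4, -0.4, -0.2]
opening: 0.0004
```

```bash
python3 - <<'E'
from h import *
import cv2
cv2.imwrite('pics/m1.png',ctrl.snapshot('scene')[100:360,160:480].repeat(2,0).repeat(2,1))
infix(); rows(lidpath(list(np.arange(.95,.1,-.1))+[.06,.045,.03]))
E
```

```text
clock 4.82 fixTCP [0.0355 0.0022 0.2066] F [-0.4  0.6  1. ] q [ 29.   8. -19.   0. -63. -18.]
[0.001, -0.002, -0.004] [-0.0, -0.2, -0.5] fix [0.032 0.    0.205]
[0.009, -0.002, -0.014] [-0.0, -0.2, -0.5] fix [0.022 0.    0.198]
[0.017, -0.002, -0.023] [-0.0, -0.2, -0.5] fix [0.012 0.    0.19 ]
[0.026, -0.002, -0.032] [-0.0, -0.2, -0.5] fix [0.004 0.    0.18 ]
[0.036, -0.003, -0.039] [-0.0, -0.2, -0.5] fix [-0.004  0.     0.17 ]
[0.047, -0.003, -0.046] [-0.0, -0.2, -0.5] fix [-0.01  0.    0.16]
[0.058, -0.003, -0.051] [-0.0, -0.2, -0.5] fix [-0.016  0.     0.148]
[0.07, -0.003, -0.055] [-0.0, -0.2, -0.5] fix [-0.02   0.     0.137]
[0.082, -0.003, -0.058] [-0.0, -0.2, -0.5] fix [-0.023  0.     0.125]
[0.093, -0.003, -0.06] [-0.0, -0.2, -0.5] fix [-0.025  0.     0.113]
[0.095, -0.003, -0.06] [-0.0, -0.2, -0.5] fix [-0.025  0.     0.112]
[0.097, -0.003, -0.06] [-0.0, -0.2, -0.5] fix [-0.025  0.     0.11 ]
```

View pics/m1.png

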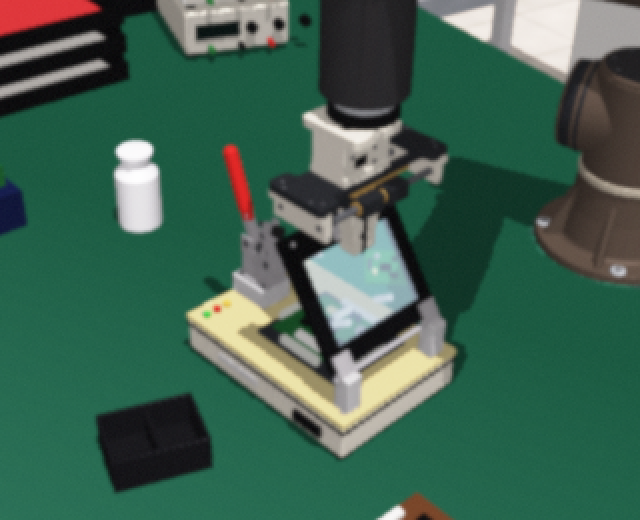

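The lid has followed to about 1 rad, with the fingers on its outer face in line with the clamp. I'll continue down.

Emit:
{"method": "drive_tool", "body": {
  "plan": [
    [[0.001, -0.002, -0.005], [0, 0, 0], 0],
    [[0.009, -0.002, -0.014], [0, 0, 0], 0],
    [[0.017, -0.002, -0.023], [0, 0, 0], 0],
    [[0.026, -0.002, -0.032], [0, 0, 0], 0],
    [[0.036, -0.002, -0.039], [0, 0, 0], 0],
    [[0.047, -0.002, -0.046], [0, 0, 0], 0],
    [[0.058, -0.002, -0.051], [0, 0, 0], 0],
    [[0.07, -0.002, -0.055], [0, 0, 0], 0],
    [[0.082, -0.002, -0.058], [0, 0, 0], 0],
    [[0.09, -0.002, -0.06], [0, 0, 0], 0],
    [[0.095, -0.002, -0.06], [0, 0, 0], 0],
    [[0.097, -0.002, -0.06], [0, 0, 0], 0],
    [[0.097, -0.002, -0.06], [0, 0, 0], 0],
    [[0.097, -0.002, -0.06], [0, 0, 0], 0],
    [[0.097, -0.002, -0.06], [0, 0, 0], 0]
  ]
}}

```text
clock: 6.07
tool_pos: [0.5341, 0.0072, 0.1097]
orientation: [109.6, 89.5, -149.5]
force: [-0.7, 0.6, 1.3]
opening: 0.0005
```

```bash
python3 - <<'E'
from h import *
infix(); rows(lidpath([.03]))
E
```

```text
clock 6.07 fixTCP [-0.0246  0.0011  0.1097] F [-0.7  0.6  1.3] q [ 22.  14. -26.   0. -51. -11.]
[-0.0, -0.001, -0.001] [-0.0, -0.2, -0.5] fix [-0.025  0.     0.11 ]
```

Emit:
{"method": "drive_tool", "body": {
  "plan": [
    [[0.002, 0, 0], [0, 0, 0], 0],
    [[0.003, 0, 0], [0, 0, 0], 0],
    [[0.003, 0, 0], [0, 0, 0], 0],
    [[0.003, 0, 0], [0, 0, 0], 0]
  ]
}}

```text
clock: 6.4
tool_pos: [0.5343, 0.0073, 0.1073]
orientation: [113.1, 89.5, -145.9]
force: [-0.8, -1.5, 5.2]
opening: 0.0004
```

```bash
python3 - <<'E'
from h import *
import cv2
infix()
a=ctrl.snapshot('scene')[170:320,230:430]; b=ctrl.snapshot('top')[170:320,190:390]
cv2.imwrite('pics/m2.png',cv2.resize(np.hstack([a,b]),None,fx=2,fy=2,interpolation=2))
E
```

```text
clock 6.4 fixTCP [-0.0246  0.0009  0.1073] F [-0.8 -1.5  5.2] q [ 22.  14. -26.   0. -51. -11.]
```

View pics/m2.png

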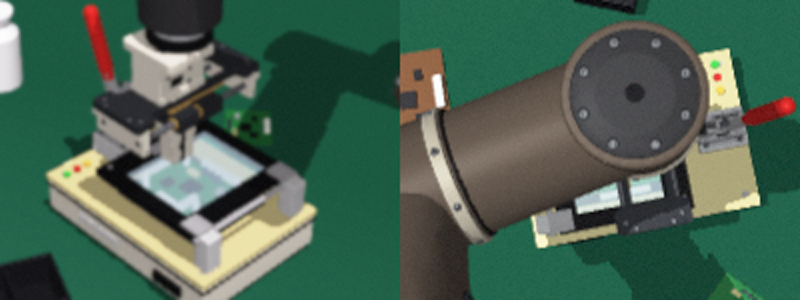

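Emit:
{"method": "drive_tool", "body": {
  "plan": [
    [[0.002, 0, 0], [0, 0, 0], 0],
    [[0.003, 0, 0], [0, 0, 0], 0],
    [[0.003, 0, 0], [0, 0, 0], 0],
    [[0.003, 0, 0], [0, 0, 0], 0],
    [[0.003, 0, 0], [0, 0, 0], 0]
  ]
}}

```text
clock: 6.92
tool_pos: [0.5344, 0.0072, 0.1062]
orientation: [119.2, 89.6, -139.8]
force: [-7.5, 0.1, 18.4]
opening: 0.0001
```

```bash
python3 - <<'E'
from h import *
infix(); rows([(-.0246,0,.30),(-.135,0,.30),(-.135,0,.215)])
E
```

```text
clock 6.92 fixTCP [-0.0247  0.0008  0.1062] F [-7.5  0.1 18.4] q [ 22.  14. -26.   0. -50. -11.]
[-0.194, 0.0, -0.001] [0.0, -0.2, -0.4] fix [-0.025  0.     0.3  ]
[-0.193, 0.001, -0.111] [0.0, -0.2, -0.4] fix [-0.135  0.     0.3  ]
[-0.108, -0.0, -0.111] [0.0, -0.2, -0.4] fix [-0.135  0.     0.215]
```

The lid is down against the pins (z 0.106, 18 N). Now I'll lift and move between the arm and the handle.

Emit:
{"method": "drive_tool", "body": {
  "plan": [
    [[-0.01, 0, 0], [0, 0, 0], 0],
    [[-0.04, 0, 0], [0, 0, 0], 0],
    [[-0.08, 0, 0], [0, 0, 0], 0],
    [[-0.12, 0, 0], [0, 0, 0], 0],
    [[-0.16, 0, 0], [0, 0, 0], 0],
    [[-0.193, 0, 0], [0, 0, 0], 0],
    [[-0.193, 0, -0.03], [0, 0, 0], 0],
    [[-0.193, 0, -0.06], [0, 0, 0], 0],
    [[-0.193, 0, -0.09], [0, 0, 0], 0],
    [[-0.193, 0, -0.11], [0, 0, 0], 0],
    [[-0.193, 0, -0.11], [0, 0, 0], 0],
    [[-0.193, 0, -0.11], [0, 0, 0], 0]
  ]
}}

```text
clock: 7.92
tool_pos: [0.5564, -0.1005, 0.2991]
orientation: [114.5, 89.6, -144.6]
force: [-0.4, 0.2, 0.3]
opening: 0.0003
```

```bash
cat >> h.py <<'E'
def hpath(E,r=.1): return [np.array([-.136-r*np.cos(e)+.009*np.sin(e)+.0095,0,.136+r*np.sin(e)+.009*np.cos(e)]) for e in E]
E
python3 - <<'E'
from h import *
import cv2
infix()
a=ctrl.snapshot('scene')[100:330,210:430]; b=ctrl.snapshot('top')[130:360,200:420]
cv2.imwrite('pics/m3.png',cv2.resize(np.hstack([a,b]),None,fx=1.8,fy=1.8,interpolation=2))
for c in('scene','top'):
    for n in('clamp_tip','clamp_pivot','lid_edge'): print(c,n,[(np.round(d['pixel']).tolist(),round(d['confidence'],2)) for d in ctrl.landmark_of(c,n)][:2])
    print(c,'model',[np.round(proj(c,fx(FP,p))).tolist() for p in (tip(0),(-.136,0,.136),edge(.04))])
rows([(-.135,0,.215)]+hpath(list(np.arange(1.2,-.01,-.1))+[-.03]))
E
```

```text
clock 7.92 fixTCP [-0.1346 -0.0003  0.2991] F [-0.4  0.2  0.3] q [ 10.   8.  -7.   0. -76.   1.]
scene clamp_tip [([272.0, 172.0], 0.91), ([231.0, 209.0], 0.6)]
scene clamp_pivot [([288.0, 216.0], 0.88)]
scene lid_edge [([303.0, 239.0], 0.61)]
scene model [[273.0, 172.0], [286.0, 219.0], [303.0, 237.0]]
top clamp_tip []
top clamp_pivot [([295.0, 152.0], 0.61), ([356.0, 228.0], 0.55)]
top lid_edge [([326.0, 232.0], 0.96)]
top model [[385.0, 222.0], [357.0, 231.0], [330.0, 237.0]]
[0.085, 0.0, -0.001] [0.1, -0.2, -0.4] fix [-0.135  0.     0.215]
[0.067, 0.0, -0.021] [0.1, -0.2, -0.4] fix [-0.154  0.     0.232]
[0.071, 0.0, -0.03] [0.1, -0.2, -0.4] fix [-0.164  0.     0.229]
[0.075, 0.0, -0.039] [0.1, -0.2, -0.4] fix [-0.173  0.     0.225]
[0.08, 0.0, -0.048] [0.1, -0.2, -0.4] fix [-0.182  0.     0.22 ]
[0.086, 0.0, -0.056] [0.1, -0.2, -0.4] fix [-0.19   0.     0.214]
[0.093, 0.0, -0.064] [0.1, -0.2, -0.4] fix [-0.197  0.     0.207]
[0.1, 0.0, -0.07] [0.1, -0.2, -0.4] fix [-0.204  0.     0.2  ]
[0.108, 0.0, -0.076] [0.1, -0.2, -0.4] fix [-0.21   0.     0.192]
[0.117, 0.0, -0.081] [0.1, -0.2, -0.4] fix [-0.215  0.     0.183]
[0.126, -0.0, -0.086] [0.1, -0.2, -0.4] fix [-0.219  0.     0.174]
[0.135, -0.0, -0.089] [0.1, -0.2, -0.4] fix [-0.223  0.     0.165]
[0.145, -0.0, -0.091] [0.1, -0.2, -0.4] fix [-0.225  0.     0.155]
[0.155, -0.0, -0.093] [0.1, -0.2, -0.4] fix [-0.226  0.     0.145]
[0.158, -0.0, -0.093] [0.1, -0.2, -0.4] fix [-0.227  0.     0.142]
```

View pics/m3.png

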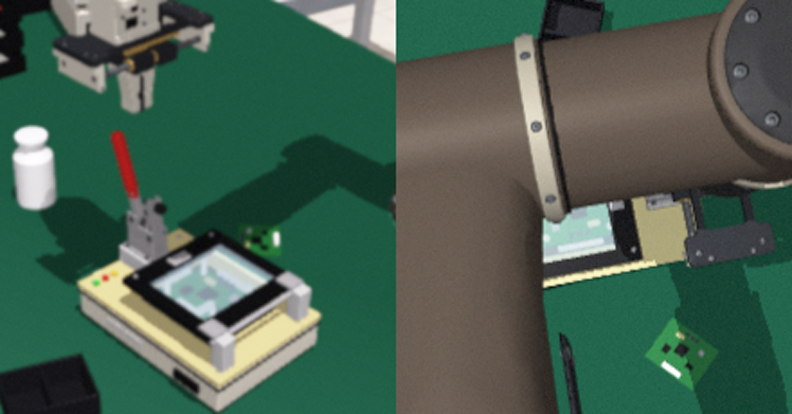

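The lid is shut (edge at scene (303,239), model for 0.04 rad says (303,237)), the handle still stands at (272,172), and the fingers are above it. I'll go down behind the handle and push it over.

Emit:
{"method": "drive_tool", "body": {
  "plan": [
    [[0.03, 0, 0], [0, 0, 0], 0],
    [[0.06, 0, 0], [0, 0, 0], 0],
    [[0.075, 0, 0], [0, 0, 0], 0],
    [[0.075, 0, -0.012], [0, 0, 0], 0],
    [[0.072, 0, -0.021], [0, 0, 0], 0],
    [[0.072, 0, -0.03], [0, 0, 0], 0],
    [[0.075, 0, -0.039], [0, 0, 0], 0],
    [[0.08, 0, -0.048], [0, 0, 0], 0],
    [[0.086, 0, -0.056], [0, 0, 0], 0],
    [[0.093, 0, -0.064], [0, 0, 0], 0],
    [[0.1, 0, -0.07], [0, 0, 0], 0],
    [[0.108, 0, -0.076], [0, 0, 0], 0],
    [[0.108, 0, -0.076], [0, 0, 0], 0]
  ]
}}

```text
clock: 9.4
tool_pos: [0.5694, -0.1753, 0.1895]
orientation: [105.5, 89.4, -153.5]
force: [-0.2, 0.6, 0.5]
opening: 0.0005
```

```bash
python3 - <<'E'
from h import *
import cv2
infix()
cv2.imwrite('pics/m4.png',cv2.resize(ctrl.snapshot('scene')[100:330,190:430],None,fx=2,fy=2,interpolation=2))
rows(hpath(list(np.arange(.5,-.01,-.1))+[-.03]))
E
```

```text
clock 9.4 fixTCP [-0.2105  0.0012  0.1895] F [-0.2  0.6  0.5] q [  2.  15. -12.   0. -63.   9.]
[-0.002, -0.001, 0.0] [0.0, -0.2, -0.5] fix [-0.21   0.     0.192]
[0.007, -0.001, -0.005] [0.0, -0.2, -0.5] fix [-0.215  0.     0.183]
[0.016, -0.001, -0.009] [0.0, -0.2, -0.5] fix [-0.219  0.     0.174]
[0.026, -0.001, -0.013] [0.0, -0.2, -0.5] fix [-0.223  0.     0.165]
[0.035, -0.001, -0.015] [0.0, -0.2, -0.5] fix [-0.225  0.     0.155]
[0.045, -0.002, -0.016] [0.0, -0.2, -0.5] fix [-0.226  0.     0.145]
[0.048, -0.002, -0.016] [0.0, -0.2, -0.5] fix [-0.227  0.     0.142]
```

View pics/m4.png

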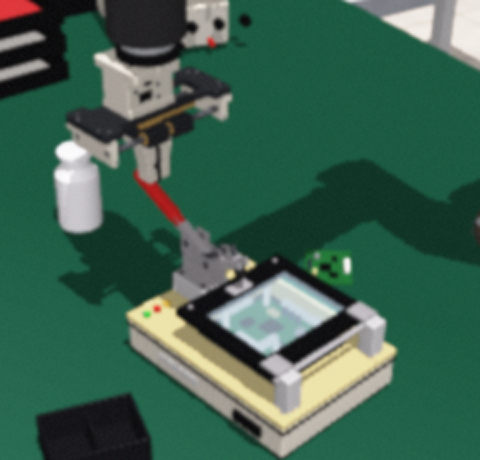

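The handle is following (crop (155,195)), the arm is coming down, and the lid stays flat. I'll push it the rest of the way.

Emit:
{"method": "drive_tool", "body": {
  "plan": [
    [[0.007, -0.001, -0.005], [0, 0, 0], 0],
    [[0.016, -0.001, -0.009], [0, 0, 0], 0],
    [[0.026, -0.001, -0.013], [0, 0, 0], 0],
    [[0.035, -0.001, -0.015], [0, 0, 0], 0],
    [[0.043, -0.001, -0.016], [0, 0, 0], 0],
    [[0.047, -0.001, -0.016], [0, 0, 0], 0],
    [[0.048, -0.001, -0.016], [0, 0, 0], 0],
    [[0.048, -0.001, -0.016], [0, 0, 0], 0],
    [[0.048, -0.001, -0.016], [0, 0, 0], 0],
    [[0.048, -0.001, -0.016], [0, 0, 0], 0]
  ]
}}

```text
clock: 10.28
tool_pos: [0.5734, -0.1911, 0.1448]
orientation: [120.1, 89.5, -138.8]
force: [-6.0, 2.3, 19.7]
opening: 0.0006
```

```bash
python3 - <<'E'
from h import *
infix()
E
```

```text
clock 10.28 fixTCP [-0.2267  0.0003  0.1448] F [-6.   2.3 19.7] q [  0.  18. -15.   0. -58.  11.]
```

The handle is level: finger at z 0.145, reading 20 N against the stop. I'll retract straight up and check.

Emit:
{"method": "drive_tool", "body": {
  "plan": [
    [[-0.01, 0, 0], [0, 0, 0], 0],
    [[-0.03, 0, 0], [0, 0, 0], 0],
    [[-0.06, 0, 0], [0, 0, 0], 0],
    [[-0.1, 0, 0], [0, 0, 0], 0],
    [[-0.13, 0, 0], [0, 0, 0], 0],
    [[-0.15, 0, 0], [0, 0, 0], 0],
    [[-0.15, 0, 0], [0, 0, 0], 0],
    [[-0.15, 0, 0], [0, 0, 0], 0]
  ]
}}

```text
clock: 10.95
tool_pos: [0.5747, -0.1901, 0.2957]
orientation: [129.0, 89.6, -130.0]
force: [-0.5, 0.8, -0.8]
opening: 0.0005
```

```bash
python3 - <<'E'
from h import *
import cv2
infix()
im=ctrl.snapshot('scene'); cv2.imwrite('pics/m5.png',cv2.resize(im[140:340,200:400],None,fx=3,fy=3,interpolation=2))
for n in('clamp_tip','lid_edge','board','bottle','parts_box','screwdriver'): print(n,[(np.round(d['pixel']).tolist(),round(d['confidence'],2)) for d in ctrl.landmark_of('scene',n)][:2])
print('tip q=1.2,1.1,1.0',[np.round(proj('scene',fx(FP,tip(q))),1).tolist() for q in(1.2,1.1,1.0)],'edge 0,.05',[np.round(proj('scene',fx(FP,edge(a))),1).tolist() for a in(0,.05)])
E
```

```text
clock 10.95 fixTCP [-0.226  -0.0012  0.2957] F [-0.5  0.8 -0.8] q [  0.  12.  -2.   0. -76.  11.]
clamp_tip [([257.0, 200.0], 0.9), ([465.0, 387.0], 0.53)]
lid_edge [([306.0, 237.0], 0.6)]
board [([354.0, 235.0], 0.61), ([368.0, 372.0], 0.55)]
bottle [([230.0, 208.0], 0.7), ([468.0, 387.0], 0.58)]
parts_box [([287.0, 217.0], 0.6), ([240.0, 328.0], 0.55)]
screwdriver [([468.0, 383.0], 0.7)]
tip q=1.2,1.1,1.0 [[255.5, 199.5], [255.4, 195.6], [255.6, 191.9]] edge 0,.05 [[303.2, 239.1], [303.3, 236.4]]
```

View pics/m5.png

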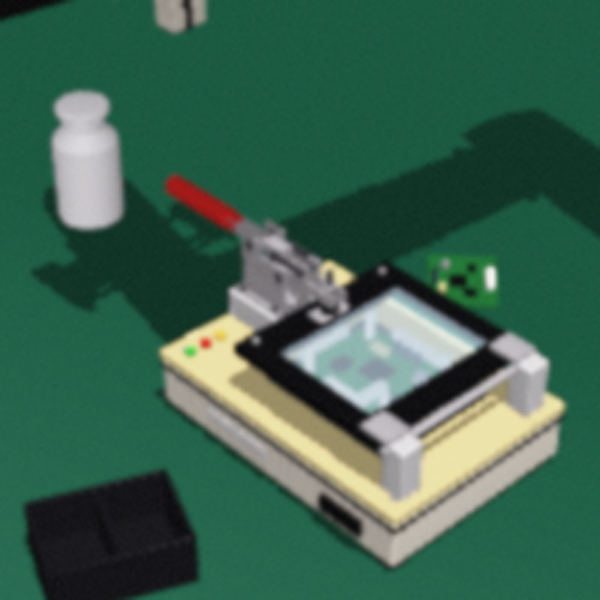

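The red handle lies flat: its tip is at (257,200), and the model says (255.5,199.5) when clamped. The steel arm is on the lid's front edge, the board shows in the nest through the window, and the bystanders haven't moved. Handing in.

```bash
python3 -c "
from plant import ctrl
ctrl.close_job(); print(ctrl.get_obs()['clock'])"
```

```text
the job is handed in; nothing more can be done
the job is handed in; nothing more can be done
```

The lid is shut on the board and the clamp handle is down flat. I handed the job in at about 11 s of the 48 s allowed; no verdict is reported.

- **Lid:** I pushed it over with the shut fingers at about 1.2 rad/s, so it was not slammed. It met the stop at z = 0.106 m, pushing back with 18 N.
- **Clamp:** I pushed the red handle over and down until it was level, with 20 N against the stop. I then raised the fingers to z = 0.296 m, clear of everything.

**Last checks, from the scene camera:**
- **Handle:** the tip was seen at (257,200); the model gives (255.5,199.5) when it is fully clamped.
- **Lid:** the steel arm sits on its front edge. The network put that edge at (306,237), about 3 px from where it should be when shut (303,239). That is within the network's error, but too coarse to confirm the 0.02 rad limit. The evidence for fully shut is the finger contact at z = 0.106 m, taken before clamping.
- **Board:** it is visible in the nest through the window, but the network no longer detected it behind the lid and listed only the two look-alikes. I judged it in place by eye.
- **Bystanders:** the bottle and screwdriver were found within 3 px of where they started. The parts box was about 6 px off, with a wrong top guess on the clamp; nothing went near it.

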